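Pack the spray-can carrier with full anti-spatter cans

TASK

First clear the wire brush off the spray-can carrier and lay it flat in the tool tray. Then lift each anti-spatter can to feel whether it is full or spent: stand every full can upright in a bay of its own in the carrier, and put every spent one in the blue scrap bin. When all the cans are sorted, swing the carry handle up until it clicks home upright, and leave the other things on the bench where they are.

Things in the scene. Friction and masses are not known exactly. Their poses are not given: they have to be found in the camera images.
- carrier: red sheet-steel spray-can carrier, 89 mm wide (its x), 259 mm long (its y); stands firmly, does not shift. Three open-topped bays in a row along its y, each 81 x 81 mm inside, one can each; floor 4 mm thick, walls and the two dividers 4 mm thick, all 85 mm high. Origin: centre of the underside
- bay1 (a point): centre of the floor of the first bay, 85 mm towards the carrier's -y from its middle bay; 4 mm above the bench
- bay2 (a point): centre of the floor of the middle bay
- bay3 (a point): centre of the floor of the third bay, on the carrier's +y side
- carrier_handle (a joint): the U-shaped carry handle's angle: 0 folded level to the carrier's +x (away from the robot), 1.571 upright over the bays, its end stop. Starts at 0 to 0.3 and stays where left (about 3 N at the bar lifts it). From about 0.85 its arms ride over brass spring balls in the end plates, some newtons more; past about 1.46 the balls snap out behind the arms and lock it upright
- handle_grip (a point): middle of the handle's crossbar, in the black rubber sleeve (20 mm in diameter, 130 mm long, along the carrier's y), 150 mm from the hinge line. Moves with the handle: about 44 mm above the bench when folded, 194 mm when upright
- handle_pivot (a point): on the handle's hinge line, in the carrier's middle; the hinge line runs along the carrier's y, 44 mm above the bench; the handle swings up from the carrier's +x side
- can_a: upright anti-spatter aerosol can: white, a wide green band and a thin yellow one, 65 mm in diameter, 100 mm high, a dome, then a red cap 36 mm in diameter from 108 to 140 mm above the base: grip it by the cap. A full can weighs 0.40 to 0.50 kg, a spent one 0.10 to 0.13 kg; they look alike and change from start to start: lift each and feel. Origin: centre of the base, z up. May be absent (None)
- can_b: upright anti-spatter aerosol can: white, a wide green band and a thin yellow one, 65 mm in diameter, 100 mm high, a dome, then a red cap 36 mm in diameter from 108 to 140 mm above the base: grip it by the cap. A full can weighs 0.40 to 0.50 kg, a spent one 0.10 to 0.13 kg; they look alike and change from start to start: lift each and feel. Origin: centre of the base, z up. May be absent (None)
- can_c: upright anti-spatter aerosol can: white, a wide green band and a thin yellow one, 65 mm in diameter, 100 mm high, a dome, then a red cap 36 mm in diameter from 108 to 140 mm above the base: grip it by the cap. A full can weighs 0.40 to 0.50 kg, a spent one 0.10 to 0.13 kg; they look alike and change from start to start: lift each and feel. Origin: centre of the base, z up. May be absent (None)
- can_d: upright anti-spatter aerosol can: white, a wide green band and a thin yellow one, 65 mm in diameter, 100 mm high, a dome, then a red cap 36 mm in diameter from 108 to 140 mm above the base: grip it by the cap. A full can weighs 0.40 to 0.50 kg, a spent one 0.10 to 0.13 kg; they look alike and change from start to start: lift each and feel. Origin: centre of the base, z up. May be absent (None)
- can_e: upright anti-spatter aerosol can: white, a wide green band and a thin yellow one, 65 mm in diameter, 100 mm high, a dome, then a red cap 36 mm in diameter from 108 to 140 mm above the base: grip it by the cap. A full can weighs 0.40 to 0.50 kg, a spent one 0.10 to 0.13 kg; they look alike and change from start to start: lift each and feel. Origin: centre of the base, z up. May be absent (None)
- wire_brush: wire brush, flat wooden back 220 x 30 x 20 mm, 0.16 kg, lying on its back (bristles up) lengthwise on the carrier's dividers at first, its underside 85 mm above the bench; a 110 x 24 mm bristle block stands 20 mm high on the half towards its +x. Origin: centre of the wood's underside; x along its length, z up. Pinch the wood across its 30 mm width at the middle
- tool_tray: shallow aluminium tool tray, 290 mm along its x, 100 mm along its y, 22 mm high, walls and floor 3 mm thick (inside 284 x 94 mm), empty, fixed to the bench. Origin: centre of its underside
- scrap_bin: blue sheet-steel scrap bin, open on top, 180 mm along its x, 170 mm along its y, 90 mm high, walls and floor 4 mm thick (inside 172 x 162 mm), empty, does not shift. Origin: centre of its underside
- weld_magnet: bystander: red square welding magnet, 100 x 100 x 18 mm
- tee_coupon: bystander: steel T-joint test piece, 120 x 50 x 56 mm high
- mig_pliers: bystander: pliers with red grips, 190 mm long, lying flat
- tip_box: bystander: orange plastic box, 110 x 70 x 35 mm
- tape_measure: bystander: yellow round tape measure, 72 mm in diameter, 45 mm high
- tube_offcut: bystander: square steel tube offcut, 140 x 40 x 40 mm
- chipping_hammer: bystander: chipping hammer with a spring handle, 180 mm long, lying flat

How it is judged:
On the way, in this order (a step that is already met when the one before it is completed fails the run):
1. the wire brush lies in the tool tray (x of wire_brush in the frame of tool_tray between -0.06 and 0.06 m and y of wire_brush in the frame of tool_tray between -0.04 and 0.04 m and z of wire_brush in the frame of tool_tray between -0.01 and 0.05 m and linear speed of wire_brush below 0.03 m/s and contact force between wire_brush and the fingers below 0.2 N and angle between wire_brush's own x axis and vertical between 1.45 and 1.69 rad), for 0.2 s.
2. every can is sorted: full ones released in the carrier, spent ones in the scrap bin (told by the force with which each rests), the handle not yet swung up (((x of can_a in the frame of carrier between -0.02 and 0.02 m and y of can_a in the frame of carrier between -0.12 and 0.12 m and z of can_a in the frame of carrier between -0.01 and 0.012 m and angle between can_a's own z axis and vertical below 0.15 rad and linear speed of can_a below 0.03 m/s and contact force between can_a and the fingers below 0.2 N and contact force between can_a and carrier above 2.6 N) or (x of can_a in the frame of scrap_bin between -0.09 and 0.09 m and y of can_a in the frame of scrap_bin between -0.085 and 0.085 m and z of can_a in the frame of scrap_bin between -0.01 and 0.09 m and linear speed of can_a below 0.03 m/s and contact force between can_a and scrap_bin below 2.6 N)) and ((x of can_b in the frame of carrier between -0.02 and 0.02 m and y of can_b in the frame of carrier between -0.12 and 0.12 m and z of can_b in the frame of carrier between -0.01 and 0.012 m and angle between can_b's own z axis and vertical below 0.15 rad and linear speed of can_b below 0.03 m/s and contact force between can_b and the fingers below 0.2 N and contact force between can_b and carrier above 2.6 N) or (x of can_b in the frame of scrap_bin between -0.09 and 0.09 m and y of can_b in the frame of scrap_bin between -0.085 and 0.085 m and z of can_b in the frame of scrap_bin between -0.01 and 0.09 m and linear speed of can_b below 0.03 m/s and contact force between can_b and scrap_bin below 2.6 N)) and ((x of can_c in the frame of carrier between -0.02 and 0.02 m and y of can_c in the frame of carrier between -0.12 and 0.12 m and z of can_c in the frame of carrier between -0.01 and 0.012 m and angle between can_c's own z axis and vertical below 0.15 rad and linear speed of can_c below 0.03 m/s and contact force between can_c and the fingers below 0.2 N and contact force between can_c and carrier above 2.6 N) or (x of can_c in the frame of scrap_bin between -0.09 and 0.09 m and y of can_c in the frame of scrap_bin between -0.085 and 0.085 m and z of can_c in the frame of scrap_bin between -0.01 and 0.09 m and linear speed of can_c below 0.03 m/s and contact force between can_c and scrap_bin below 2.6 N)) and ((x of can_d in the frame of carrier between -0.02 and 0.02 m and y of can_d in the frame of carrier between -0.12 and 0.12 m and z of can_d in the frame of carrier between -0.01 and 0.012 m and angle between can_d's own z axis and vertical below 0.15 rad and linear speed of can_d below 0.03 m/s and contact force between can_d and the fingers below 0.2 N and contact force between can_d and carrier above 2.6 N) or (x of can_d in the frame of scrap_bin between -0.09 and 0.09 m and y of can_d in the frame of scrap_bin between -0.085 and 0.085 m and z of can_d in the frame of scrap_bin between -0.01 and 0.09 m and linear speed of can_d below 0.03 m/s and contact force between can_d and scrap_bin below 2.6 N)) and ((x of can_e in the frame of carrier between -0.02 and 0.02 m and y of can_e in the frame of carrier between -0.12 and 0.12 m and z of can_e in the frame of carrier between -0.01 and 0.012 m and angle between can_e's own z axis and vertical below 0.15 rad and linear speed of can_e below 0.03 m/s and contact force between can_e and the fingers below 0.2 N and contact force between can_e and carrier above 2.6 N) or (x of can_e in the frame of scrap_bin between -0.09 and 0.09 m and y of can_e in the frame of scrap_bin between -0.085 and 0.085 m and z of can_e in the frame of scrap_bin between -0.01 and 0.09 m and linear speed of can_e below 0.03 m/s and contact force between can_e and scrap_bin below 2.6 N)) and value of joint carrier_handle below 1.2 rad), for 0.2 s.
3. the handle is latched upright (value of joint carrier_handle above 1.51 rad), for 0.2 s.
At the end, for the whole second after the job is handed in: Handle latched upright (above 1.51); every full can on the carrier floor, upright within 0.15 rad, released; every spent can at rest inside the scrap bin; the wire brush flat on the tool tray floor, its middle within 60 mm along and 40 mm across of the tray's middle (all of step 1 and value of joint carrier_handle above 1.51 rad and ((x of can_a in the frame of carrier between -0.02 and 0.02 m and y of can_a in the frame of carrier between -0.12 and 0.12 m and z of can_a in the frame of carrier between -0.01 and 0.012 m and angle between can_a's own z axis and vertical below 0.15 rad and linear speed of can_a below 0.03 m/s and contact force between can_a and the fingers below 0.2 N and contact force between can_a and carrier above 2.6 N) or (x of can_a in the frame of scrap_bin between -0.09 and 0.09 m and y of can_a in the frame of scrap_bin between -0.085 and 0.085 m and z of can_a in the frame of scrap_bin between -0.01 and 0.09 m and linear speed of can_a below 0.03 m/s and contact force between can_a and scrap_bin below 2.6 N)) and ((x of can_b in the frame of carrier between -0.02 and 0.02 m and y of can_b in the frame of carrier between -0.12 and 0.12 m and z of can_b in the frame of carrier between -0.01 and 0.012 m and angle between can_b's own z axis and vertical below 0.15 rad and linear speed of can_b below 0.03 m/s and contact force between can_b and the fingers below 0.2 N and contact force between can_b and carrier above 2.6 N) or (x of can_b in the frame of scrap_bin between -0.09 and 0.09 m and y of can_b in the frame of scrap_bin between -0.085 and 0.085 m and z of can_b in the frame of scrap_bin between -0.01 and 0.09 m and linear speed of can_b below 0.03 m/s and contact force between can_b and scrap_bin below 2.6 N)) and ((x of can_c in the frame of carrier between -0.02 and 0.02 m and y of can_c in the frame of carrier between -0.12 and 0.12 m and z of can_c in the frame of carrier between -0.01 and 0.012 m and angle between can_c's own z axis and vertical below 0.15 rad and linear speed of can_c below 0.03 m/s and contact force between can_c and the fingers below 0.2 N and contact force between can_c and carrier above 2.6 N) or (x of can_c in the frame of scrap_bin between -0.09 and 0.09 m and y of can_c in the frame of scrap_bin between -0.085 and 0.085 m and z of can_c in the frame of scrap_bin between -0.01 and 0.09 m and linear speed of can_c below 0.03 m/s and contact force between can_c and scrap_bin below 2.6 N)) and ((x of can_d in the frame of carrier between -0.02 and 0.02 m and y of can_d in the frame of carrier between -0.12 and 0.12 m and z of can_d in the frame of carrier between -0.01 and 0.012 m and angle between can_d's own z axis and vertical below 0.15 rad and linear speed of can_d below 0.03 m/s and contact force between can_d and the fingers below 0.2 N and contact force between can_d and carrier above 2.6 N) or (x of can_d in the frame of scrap_bin between -0.09 and 0.09 m and y of can_d in the frame of scrap_bin between -0.085 and 0.085 m and z of can_d in the frame of scrap_bin between -0.01 and 0.09 m and linear speed of can_d below 0.03 m/s and contact force between can_d and scrap_bin below 2.6 N)) and ((x of can_e in the frame of carrier between -0.02 and 0.02 m and y of can_e in the frame of carrier between -0.12 and 0.12 m and z of can_e in the frame of carrier between -0.01 and 0.012 m and angle between can_e's own z axis and vertical below 0.15 rad and linear speed of can_e below 0.03 m/s and contact force between can_e and the fingers below 0.2 N and contact force between can_e and carrier above 2.6 N) or (x of can_e in the frame of scrap_bin between -0.09 and 0.09 m and y of can_e in the frame of scrap_bin between -0.085 and 0.085 m and z of can_e in the frame of scrap_bin between -0.01 and 0.09 m and linear speed of can_e below 0.03 m/s and contact force between can_e and scrap_bin below 2.6 N))); the robot touches nothing.
It fails at once if a bystander on the bench is disturbed (moved more than 40 mm) (distance of any of weld_magnet, tee_coupon, mig_pliers, tip_box, tape_measure, tube_offcut, chipping_hammer from where it was at the start of the episode above 0.04 m).
Of can_a, can_b, can_c, can_d, can_e only 3 to 5 are there at a start; the rules pass over those that are not, and their reading is None.
At some moment in a run one of wire_brush, can_a, can_b, can_c, can_d, can_e may be knocked a few centimetres aside while the robot is not near it.
It also fails if it takes over 210 s, if anything falls off the work surface, if the arm or the gripper's body presses on something with over 40 N, if the wrist force passes 120 N, or if a joint passes its speed limit or range.

ROBOT

A 6-joint arm with a two-finger parallel gripper is mounted at the origin on the work surface. World frame = base frame: x ahead of the robot, y to its left, z up, the work surface at z = 0. Lengths are in m, angles in rad, forces in N, time in s.
With the tool pointing down it reaches from about 0.35 to 0.775 m from the base axis. Payload 5.5 kg.
Tool frame: the origin (TCP) lies between the finger pads; the fingertips stand 17 mm ahead of it and the grasp point (between the pads) lies 2 mm behind it (env.finger_overhang is the distance from the TCP to the fingertips, in m); z points along the fingers, y is the direction in which the jaws open and shut (so a half turn about z gives the same grasp; the last joint's range is limited). The gripper opens to 85 mm and grips with 20 to 120 N. Pads are 22 mm wide; open, the fingers measure 114 mm over their backs; the gripper's body (76 mm by 85 mm) begins 54 mm behind the grasp point. The pads swing forward as they close: fully open they stand 13 mm farther back than shut.
Start: joints at [-1.349, 0.313, 0.046, 1.304, 0, 1.431], TCP at [0.204, -0.538, 0.248] pointing down, gripper open.
Joint ranges: [-2.76, 2.76], [-0.86, 1.69], [-1.03, 1.26], [-2.2, 2.34], [-1.47, 1.5], [-3.14, 3.14]. Speed limits (rad/s): [2.57, 2.57, 3.14, 3.14, 3.14, 3.14].

INTERFACE

Orientations are given as a unit quaternion [w, x, y, z].
In Python, from workcell import env gives the robot as it stands. The module is installed in compiled form; this text tells all that it offers.
- The arm moves only by the tool arm_command, never from a script. Its argument "moves" is a list of rows, each a list of 5 numbers: the closure, from 0 (fully open) to 1 (shut), then the shift along the tool's x, y, z in mm, then the turn about the tool's z in rad. In form: [[fingers, dx, dy, dz, turn], ...]. A call has 1 to 12 rows; each row is the pose to reach, as a shift and turn from the pose commanded when the call began, along the tool's axes at that moment; what a row does not reach only later rows make up. A row lasts 1/10 s, in which the tool goes at most 50 mm and 8.59 degrees, less where a joint would pass 70% of its speed; a pose out of reach is approached as far as the arm can. A call with a gripper value outside its range is refused whole. The fingers move at their own pace and stop on an object; "squeeze" is the grip in N (left out, the last holds). Time passes only in rows, so rows that repeat a pose let the fingers close. It gives the time, the measured TCP pose, the force and the opening at its end, in the units of the state.
- env.get_state(): the state, without advancing time (a new reading comes with each control period).
- env.read_camera(name): name is "side" or "top" or "wrist"; returns (picture, depth): 384x512x3 uint8, blue, green, red; 384x512 float32, m along the optical axis (not along the pixel's ray), 0 where there is no reading.
- env.get_calibration(name): a dict with "fx", "fy", "cx", "cy" (pixels), "pose" (4x4, takes a point from camera to world coordinates). Camera axes: x right, y down, z forward; pixel columns grow to the right and rows downward; lengths in m; the calibration is good to about 2 mm. A picture is of the moment at which its call begins: read the wrist's pose just before it. get_calibration takes no time and is no camera call; for the wrist camera it gives the pose at the moment of the call.
- env.hand_in(): hands the job in, once; it reports no verdict.
The state is a dict: "clock": time; "joint_pos": joint angles; "qvel": joint speeds; "tau": joint torques, N m; "tcp_pos": TCP position; "orientation": TCP orientation; "wrist_force": force on the tool from outside, world axes, zero at the start; "ft_torque": the same for the moment, N m; "finger_gap": finger opening in m.
Only numpy, scipy, OpenCV 4.12 (cv2) and the standard library are available. Lean on these libraries where they do the work, as an engineer would, in place of code of your own. Each camera call takes 0.05 s, during which the arm holds its last target. There are 200 camera calls.

## Working session

There is one attempt and no reset: what is moved stays moved. The work goes in short steps, Python scripts to look and compute and a tool call to move; the robot and the scene stay as the last step left them, time stands still between calls to the robot, and variables do not carry over. Pictures are saved under pics/ and viewed, about 12 in all and at most 16, crops included, and the job is handed in when it is done.

Besides the shell and the picture viewer there is one more tool, called after "Call:" as a command line: name --pt "numbers of a row" for each row, then --argument value for the rest. arm_command: Moves the arm, as the interface text tells. Its arguments: {"type":"object","properties":{"moves":{"type":"array","items":{"type":"array","items":{"type":"number"}}},"squeeze":{"type":"number"}},"required":["moves"]}

```bash
mkdir -p pics
cat > h.py <<'E'
import numpy as np, cv2
from workcell import env
def cam(n):
    c=env.get_calibration(n); im,d=env.read_camera(n); return im,d,c
def cloud(d,c):
    v,u=np.mgrid[0:d.shape[0],0:d.shape[1]]
    P=np.stack([(u-c['cx'])/c['fx']*d,(v-c['cy'])/c['fy']*d,d],-1)
    T=np.array(c['pose']); W=P@T[:3,:3].T+T[:3,3]; W[d==0]=np.nan
    return W
def st():
    s=env.get_state(); return s
E
python3 - <<'E'
from h import *
s=st(); print({k:np.round(v,3) for k,v in s.items()})
for n in("top","side"):
    im,d,c=cam(n); cv2.imwrite(f"pics/{n}0.png",im); np.savez(f"{n}0.npz",im=im,d=d,W=cloud(d,c)); print(n,c['fx'],c['cx'],c['cy'],np.round(c['pose'],3).tolist())
E
```

```text
{'clock': np.float64(0.0), 'joint_pos': array([-1.349,  0.314,  0.045,  1.304, -0.   ,  1.431]), 'qvel': array([-0.   ,  0.   ,  0.   ,  0.   ,  0.   , -0.002]), 'tau': array([-0.0000e+00, -4.8063e+01,  2.9853e+01,  1.9000e-02, -0.0000e+00,
       -0.0000e+00]), 'tcp_pos': array([ 0.203, -0.537,  0.247]), 'orientation': array([-0.001,  0.984,  0.18 , -0.   ]), 'wrist_force': array([0.066, 0.107, 0.342]), 'ft_torque': array([ 0.005, -0.038,  0.017]), 'finger_gap': np.float64(0.085)}
top 490.22443555039985 256.6797479748004 193.0598613640993 [[-0.006, -0.992, 0.126, 0.427], [-1.0, 0.005, -0.005, 0.003], [0.004, -0.126, -0.992, 1.344], [0.0, 0.0, 0.0, 1.0]]
side 464.72493413042855 264.3508193626503 185.8538757553968 [[-0.884, -0.258, 0.39, 0.018], [-0.467, 0.452, -0.76, 1.092], [0.02, -0.854, -0.519, 0.83], [0.0, 0.0, 0.0, 1.0]]
```

View pics/top0.png

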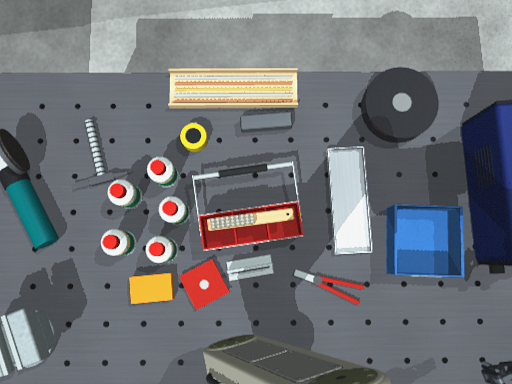

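View pics/side0.png

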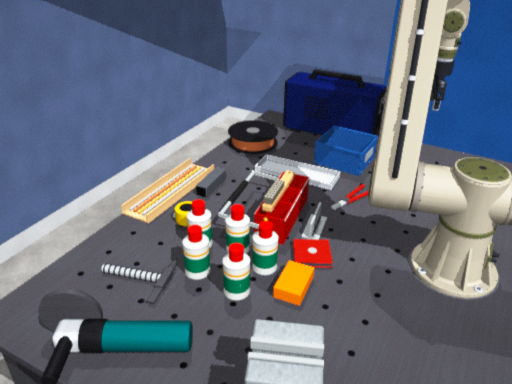

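The top view shows five cans (caps near (118,190), (159,167), (170,209), (110,241), (156,249)), the carrier at (250,226) with the brush on it, the tray at (349,200) and the bin at (425,240). Image up is +x and image left is +y.

Run:
```python
from h import *
z=np.load("top0.npz"); im,W=z['im'],z['W']
hsv=cv2.cvtColor(im,cv2.COLOR_BGR2HSV); H,S,V=[hsv[...,i].astype(int) for i in range(3)]
Z=W[...,2]
def comps(m,mn):
    n,l,s,c=cv2.connectedComponentsWithStats(m.astype(np.uint8))
    for i in range(1,n):
        if s[i,4]>=mn:
            k=l==i; yield k,s[i],c[i]
def show(name,m,mn=30):
    for k,s,c in comps(m,mn):
        P=W[k]; (cx,cy),wh,a=cv2.minAreaRect(P[:,:2].astype(np.float32))
        print(name,s[4],np.round(c),'rect',np.round([cx,cy,*wh],3),round(a,1),'z',np.round(np.nanpercentile(P[:,2],[5,50,95]),3))
red=((H<8)|(H>172))&(S>150)&(V>90)
show('cap',red&(Z>.12))
show('carrier top',red&(Z>.075)&(Z<.095),10)
yy,xx=np.mgrid[0:384,0:512]
show('carrier',red&(Z<.12)&(xx>195)&(xx<305)&(yy>190)&(yy<255),60)
show('brush',(Z>.088)&(Z<.13)&(xx>200)&(xx<305)&(yy>195)&(yy<250),20)
blue=(H>95)&(H<125)&(S>120)&(xx>380)&(xx<470)&(yy>195)&(yy<285)
show('bintop',blue&(Z>.08)); show('bin',blue)
show('tray',(Z>.015)&(Z<.03)&(xx>320)&(xx<378)&(yy>140)&(yy<262),10)
show('tray all',(V>150)&(xx>320)&(xx<378)&(yy>140)&(yy<262),50)
show('handle',(Z>.03)&(Z<.12)&(xx>188)&(xx<302)&(yy>155)&(yy<190),10)
```

```text
cap 160 [158. 167.] rect [0.649 0.246 0.035 0.03 ] 44.9 z [0.13  0.14  0.144]
cap 169 [117. 191.] rect [0.589 0.344 0.033 0.033] 8.5 z [0.126 0.14  0.143]
cap 156 [170. 208.] rect [0.546 0.213 0.032 0.033] 89.4 z [0.132 0.14  0.144]
cap 174 [110. 242.] rect [0.462 0.356 0.034 0.031] 37.0 z [0.128 0.14  0.143]
cap 160 [156. 249.] rect [0.444 0.243 0.033 0.031] 47.3 z [0.132 0.14  0.144]
carrier top 161 [272. 212.] rect [ 0.545 -0.031  0.204  0.077] 74.1 z [0.081 0.085 0.089]
carrier top 79 [206. 225.] rect [0.503 0.129 0.05  0.104] 60.4 z [0.076 0.083 0.089]
carrier top 31 [268. 232.] rect [ 0.489 -0.032  0.041  0.007] 3.5 z [0.08  0.085 0.091]
carrier top 29 [235. 236.] rect [0.477 0.053 0.005 0.041] 89.9 z [0.082 0.085 0.088]
carrier 1995 [250. 230.] rect [0.505 0.013 0.086 0.258] 7.9 z [-0.     0.006  0.086]
brush 1018 [250. 219.] rect [0.519 0.014 0.032 0.22 ] 7.3 z [0.1   0.108 0.129]
bintop 706 [432. 239.] rect [ 0.463 -0.441  0.179  0.18 ] 87.7 z [0.082 0.089 0.094]
bin 5449 [425. 240.] rect [ 0.463 -0.465  0.218  0.19 ] 84.4 z [-0.     0.006  0.09 ]
tray 411 [349. 199.] rect [ 0.577 -0.255  0.29   0.102] 2.8 z [0.016 0.021 0.026]
tray all 3717 [349. 202.] rect [ 0.58  -0.257  0.299  0.102] 4.7 z [-0.002  0.003  0.02 ]
handle 670 [245. 172.] rect [0.638 0.03  0.276 0.073] 89.9 z [0.056 0.063 0.068]
```

```bash
cat >> h.py <<'E'
def pose():
    s=env.get_state(); w,x,y,z=s['orientation']
    return np.array([*s['tcp_pos'],np.arctan2(2*(x*y+w*z),1-2*(y*y+z*z))])
def plan(ts,p=None):
    """shift in mm along tool axes and turn, from p (default: now) to targets [x,y,z,yaw of tool x deg]"""
    p=pose() if p is None else np.array(p,float); c,s=np.cos(p[3]),np.sin(p[3])
    print('from',np.round(p,4),'f',np.round(env.get_state()['wrist_force'],2))
    for t in ts:
        d=(np.array(t[:3])-p[:3])*1000; tr=-((np.radians(t[3])-p[3]+np.pi)%(2*np.pi)-np.pi)
        print(t,'->',np.round([c*d[0]+s*d[1],s*d[0]-c*d[1],-d[2],tr],2).tolist())
E
python3 - <<'E'
from h import *
plan([[.519,.014,.20,97.5],[.519,.014,.103,97.5]])
E
```

```text
from [ 0.2034 -0.5374  0.2475  0.3618] f [ 0.78  0.12 -0.03]
[0.519, 0.014, 0.2, 97.5] -> [490.3, -403.97, 47.48, -1.34]
[0.519, 0.014, 0.103, 97.5] -> [490.3, -403.97, 144.48, -1.34]
```

Call:
arm_command --pt "0 490 -404 27 -1.34" --pt "0 490 -404 27 -1.34" --pt "0 490 -404 27 -1.34" --pt "0 490 -404 27 -1.34" --pt "0 490 -404 27 -1.34" --pt "0 490 -404 27 -1.34" --pt "0 490 -404 27 -1.34" --pt "0 490 -404 27 -1.34" --pt "0 490 -404 27 -1.34" --pt "0 490 -404 27 -1.34" --pt "0 490 -404 27 -1.34" --pt "0 490 -404 27 -1.34" --squeeze 40

```text
clock: 1.3
tcp_pos: [0.5016, -0.0154, 0.2225]
orientation: [0.0, 0.659, 0.752, -0.0]
wrist_force: [0.1, -0.8, -0.2]
finger_gap: 0.0855
```

Run:
```python
from h import *
plan([[.519,.014,.20,97.5],[.519,.014,.103,97.5]])
```

```text
from [ 0.5016 -0.0154  0.2225  1.702 ] f [ 0.14 -0.75 -0.17]
[0.519, 0.014, 0.2, 97.5] -> [26.82, 21.11, 22.53, 0.0]
[0.519, 0.014, 0.103, 97.5] -> [26.82, 21.11, 119.53, 0.0]
```

Call:
arm_command --pt "0 27 21 20 0" --pt "0 27 21 70 0" --pt "0 27 21 100 0" --pt "0 27 21 119 0" --pt "0 27 21 119 0" --pt "0 27 21 119 0" --pt "1 27 21 119 0" --pt "1 27 21 119 0" --pt "1 27 21 119 0" --pt "1 27 21 119 0" --pt "1 27 21 119 0" --pt "1 27 21 119 0"

```text
clock: 2.5
tcp_pos: [0.5192, 0.0119, 0.1048]
orientation: [0.001, 0.659, 0.752, 0.0]
wrist_force: [-0.9, -0.8, 5.5]
finger_gap: 0.029
```

Call:
arm_command --pt "1 0 0 0 0" --pt "1 0 0 0 0" --pt "1 0 0 -10 0" --pt "1 0 0 -30 0" --pt "1 0 0 -50 0" --pt "1 0 0 -50 0"

```text
clock: 3.1
tcp_pos: [0.52, 0.0119, 0.1564]
orientation: [0.002, 0.659, 0.752, 0.001]
wrist_force: [0.8, -0.6, -1.8]
finger_gap: 0.029
```

Run:
```python
from h import *
plan([[.577,-.255,.153,182.8],[.577,-.255,.024,182.8]])
im,d,c=cam("wrist"); cv2.imwrite("pics/w1.png",im)
```

```text
from [0.52   0.0119 0.1564 1.7019] f [ 0.82 -0.57 -1.81]
[0.577, -0.255, 0.153, 182.8] -> [-272.05, 21.65, 3.39, -1.49]
[0.577, -0.255, 0.024, 182.8] -> [-272.05, 21.65, 132.39, -1.49]
```

View pics/w1.png

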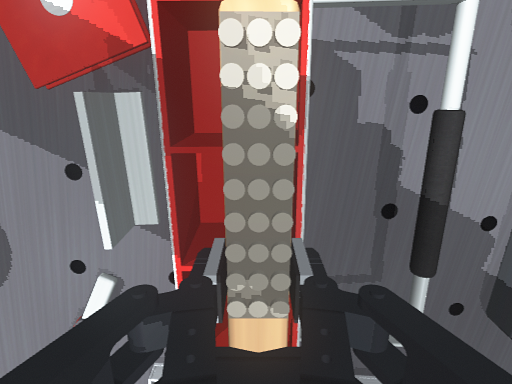

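Call:
arm_command --pt "1 -272 22 3 -1.49" --pt "1 -272 22 3 -1.49" --pt "1 -272 22 3 -1.49" --pt "1 -272 22 3 -1.49" --pt "1 -272 22 3 -1.49" --pt "1 -272 22 3 -1.49" --pt "1 -272 22 3 -1.49" --pt "1 -272 22 3 -1.49" --pt "1 -272 22 3 -1.49" --pt "1 -272 22 3 -1.49" --pt "1 -272 22 3 -1.49" --pt "1 -272 22 3 -1.49"

```text
clock: 4.35
tcp_pos: [0.5752, -0.2544, 0.1496]
orientation: [-0.001, -0.024, 1.0, 0.0]
wrist_force: [0.2, 0.6, -2.0]
finger_gap: 0.0293
```

Run:
```python
from h import *
plan([[.577,-.255,.153,182.8],[.577,-.255,.025,182.8]])
im,d,c=cam("top"); cv2.imwrite("pics/t1.png",cv2.resize(im[110:310,60:490],None,fx=1.8,fy=1.8))
```

```text
from [ 0.5752 -0.2544  0.1496 -3.0942] f [ 0.17  0.62 -1.99]
[0.577, -0.255, 0.153, 182.8] -> [-1.75, -0.69, -3.39, -0.0]
[0.577, -0.255, 0.025, 182.8] -> [-1.75, -0.69, 124.61, -0.0]
```

View pics/t1.png

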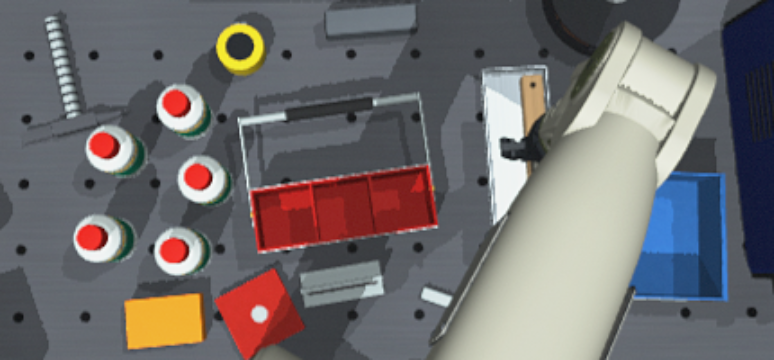

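The tray sits clear under the brush, whose rightward shift in the picture is only parallax from its height. Next I lower and release it.

Call:
arm_command --pt "1 -2 -1 50 0" --pt "1 -2 -1 90 0" --pt "1 -2 -1 112 0" --pt "1 -2 -1 118 0" --pt "1 -2 -1 122 0" --pt "1 -2 -1 124 0" --pt "1 -2 -1 124 0" --pt "0.5 -2 -1 124 0" --pt "0.5 -2 -1 124 0" --pt "0.5 -2 -1 124 0" --pt "0.5 -2 -1 124 0" --pt "0.5 -2 -1 124 0"

```text
clock: 5.6
tcp_pos: [0.5779, -0.2557, 0.027]
orientation: [0.0, -0.025, 1.0, -0.0]
wrist_force: [-0.3, 0.3, -0.1]
finger_gap: 0.0427
```

Call:
arm_command --pt "0.5 0 0 0 0" --pt "0.5 0 0 -20 0" --pt "0.5 0 0 -60 0" --pt "0 0 0 -110 0" --pt "0 0 0 -160 0" --pt "0 0 0 -210 0" --pt "0 0 0 -210 0"

```text
clock: 6.3
tcp_pos: [0.5809, -0.2574, 0.2456]
orientation: [0.006, -0.025, 1.0, -0.004]
wrist_force: [1.1, -0.7, 0.9]
finger_gap: 0.0857
```

Run:
```python
from h import *
im,d,c=cam("wrist"); cv2.imwrite("pics/w2.png",im)
W=cloud(d,c); m=(W[...,2]>.016)&(W[...,2]<.06)
hsv=cv2.cvtColor(im,cv2.COLOR_BGR2HSV); wood=(hsv[...,1]>60)&(hsv[...,0]>5)&(hsv[...,0]<30)&(W[...,2]<.06)
print(np.nanpercentile(W[wood],[2,50,98],axis=0).round(3))
# A: can at (.546,.213)
plan([[.546,.213,.235,0]])
print(env.get_state()['joint_pos'].round(2))
```

```text
[[ 0.472 -0.366  0.004]
 [ 0.65  -0.256  0.021]
 [ 0.896  0.028  0.03 ]]
from [ 0.5798 -0.2568  0.2417 -3.0914] f [-0.01  0.44 -0.62]
[0.546, 0.213, 0.235, 0] -> [10.23, 470.92, 6.68, -3.09]
[-0.54  0.43  0.19  1.33 -0.   -0.59]
```

View pics/w2.png

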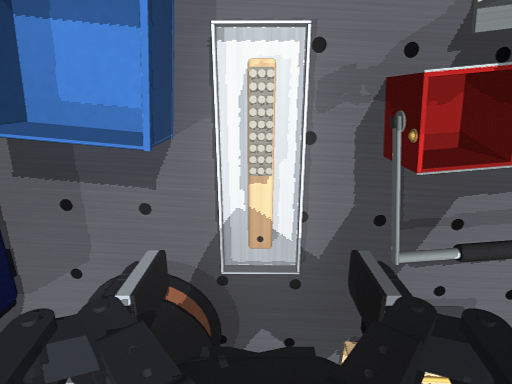

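The brush lies flat and central in the tray, at about (261,150) in the wrist view. Next are the cans.

```bash
cat >> h.py <<'E'
def caps(n,lo=.134,hi=.150):
    im,d,c=cam(n); W=cloud(d,c); h=cv2.cvtColor(im,cv2.COLOR_BGR2HSV)
    m=((h[...,0]<8)|(h[...,0]>172))&(h[...,1]>120)&(h[...,2]>70)&(W[...,2]>lo)&(W[...,2]<hi)
    k,l,s,_=cv2.connectedComponentsWithStats(m.astype(np.uint8)); r=[]
    for i in range(1,k):
        if s[i,4]>60:
            P=W[l==i]; (a,b),ra=cv2.minEnclosingCircle(P[:,:2].astype(np.float32)); r.append((round(a,4),round(b,4),round(ra,4),s[i,4]))
    print(n,r); return r
E
python3 - <<'E'
from h import *
caps('top')
plan([[.546,.213,.235,97.5]])
E
```

```text
top [(0.6483, 0.2445, 0.0181, np.int32(151)), (0.5887, 0.3451, 0.0176, np.int32(152)), (0.545, 0.214, 0.0177, np.int32(155)), (0.4622, 0.3581, 0.018, np.int32(155)), (0.4445, 0.244, 0.0171, np.int32(155))]
from [ 0.5787 -0.2561  0.2386 -3.0914] f [-1.   -0.07 -0.39]
[0.546, 0.213, 0.235, 97.5] -> [9.07, 470.17, 3.65, 1.49]
```

Call:
arm_command --pt "0 9 470 4 1.49" --pt "0 9 470 4 1.49" --pt "0 9 470 4 1.49" --pt "0 9 470 4 1.49" --pt "0 9 470 4 1.49" --pt "0 9 470 4 1.49" --pt "0 9 470 4 1.49" --pt "0 9 470 4 1.49" --pt "0 9 470 4 1.49" --pt "0 9 470 4 1.49" --pt "0 9 470 4 1.49" --pt "0 9 470 4 1.49"

```text
clock: 7.6
tcp_pos: [0.5436, 0.2147, 0.2302]
orientation: [-0.001, 0.658, 0.753, -0.002]
wrist_force: [0.2, -0.0, 0.4]
finger_gap: 0.0848
```

Run:
```python
from h import *
caps('wrist')
plan([[.545,.214,.130,97.5]])
```

```text
wrist [(0.5924, 0.3443, 0.0182, np.int32(2491)), (0.4467, 0.2448, 0.0182, np.int32(2027)), (0.6508, 0.246, 0.018, np.int32(1888)), (0.5477, 0.214, 0.0181, np.int32(1684))]
from [0.544  0.2136 0.2306 1.7047] f [-0.2  -0.6  -0.06]
[0.545, 0.214, 0.13, 97.5] -> [0.27, 1.01, 100.58, 0.0]
```

Call:
arm_command --pt "0 0 2 40 0" --pt "0 0 2 80 0" --pt "0 0 2 100 0" --pt "0 0 2 100 0" --pt "0 0 2 100 0" --pt "1 0 2 100 0" --pt "1 0 2 100 0" --pt "1 0 2 100 0" --pt "1 0 2 100 0" --pt "1 0 2 100 0" --pt "1 0 2 100 0" --pt "1 0 2 100 0"

```text
clock: 8.85
tcp_pos: [0.5476, 0.2138, 0.134]
orientation: [0.001, 0.659, 0.752, 0.001]
wrist_force: [-2.0, -0.8, 6.0]
finger_gap: 0.0346
```

Call:
arm_command --pt "1 0 0 -5 0" --pt "1 0 0 -30 0" --pt "1 0 0 -75 0" --pt "1 0 0 -120 0" --pt "1 0 0 -150 0" --pt "1 0 0 -150 0" --pt "1 0 0 -150 0" --pt "1 0 0 -150 0" --pt "1 0 0 -150 0" --pt "1 0 0 -150 0"

```text
clock: 9.85
tcp_pos: [0.5465, 0.2134, 0.2809]
orientation: [-0.001, 0.659, 0.752, -0.001]
wrist_force: [-0.9, 0.5, -3.9]
finger_gap: 0.0347
```

Run:
```python
from h import *
# carrier axes: centre (.505,.013), yaw 7.6deg
c=np.array([.505,.013]); a=np.radians(7.6); ex=np.array([np.cos(a),np.sin(a)]); ey=np.array([-np.sin(a),np.cos(a)])
for k in(-1,0,1): print('bay',k+2,(c+.085*k*ey).round(4))
plan([[*(c+.085*ey),.255,97.5],[.463,-.441,.28,97.5]])
print(env.get_state()['wrist_force'],env.get_state()['finger_gap'])
```

```text
bay 1 [ 0.5162 -0.0713]
bay 2 [0.505 0.013]
bay 3 [0.4938 0.0973]
from [0.5465 0.2134 0.2809 1.7018] f [-0.87  0.53 -3.94]
[np.float64(0.4937582068281446), np.float64(0.09725332092138105), 0.255, 97.5] -> [-108.26, -67.43, 25.9, 0.0]
[0.463, -0.441, 0.28, 97.5] -> [-637.89, -168.21, 0.9, 0.0]
[-0.86950067  0.52523482 -3.94197292] 0.03471432859343573
```

Can 1 reads about 4 N, so it is full. I'll refine the carrier pose before placing it.

Run:
```python
from h import *
from scipy.spatial.transform import Rotation
im,d,c=cam('top'); W=cloud(d,c); h=cv2.cvtColor(im,cv2.COLOR_BGR2HSV)
red=((h[...,0]<8)|(h[...,0]>172))&(h[...,1]>100)
for lo,hi in((.078,.092),(-.01,.1)):
    m=red&(W[...,2]>lo)&(W[...,2]<hi)&(abs(W[...,1]-.013)<.17)&(abs(W[...,0]-.505)<.09)
    if lo<0:
        k,l,s,_=cv2.connectedComponentsWithStats(m.astype(np.uint8)); m=l==1+s[1:,4].argmax()
    r=cv2.minAreaRect(W[m][:,:2].astype(np.float32)); print(m.sum(),r)
blue=(h[...,0]>95)&(h[...,0]<125)&(h[...,1]>100)&(W[...,2]>.082)&(W[...,2]<.096)&(abs(W[...,0]-.463)<.12)&(abs(W[...,1]+.44)<.12)
print('bin',cv2.minAreaRect(W[blue][:,:2].astype(np.float32)))
plan([[.516,-.071,.28,97.5]])
```

```text
484 ((0.5040478110313416, 0.013645291328430176), (0.08965368568897247, 0.2589121162891388), 7.525492191314697)
3424 ((0.5040730237960815, 0.01345457136631012), (0.08965368568897247, 0.2779842019081116), 7.525492191314697)
bin ((0.46323996782302856, -0.44108709692955017), (0.1792100965976715, 0.17985032498836517), 87.78680419921875)
from [0.5467 0.2135 0.2813 1.7018] f [-0.38 -0.23 -4.5 ]
[0.516, -0.071, 0.28, 97.5] -> [-278.01, -67.56, 1.32, 0.0]
```

Call:
arm_command --pt "1 -278 -68 0 0" --pt "1 -278 -68 0 0" --pt "1 -278 -68 0 0" --pt "1 -278 -68 0 0" --pt "1 -278 -68 0 0" --pt "1 -278 -68 0 0" --pt "1 -278 -68 0 0" --pt "1 -278 -68 0 0" --pt "1 -278 -68 0 0"

```text
clock: 10.8
tcp_pos: [0.516, -0.0703, 0.2826]
orientation: [-0.0, 0.659, 0.752, 0.0]
wrist_force: [0.5, 1.1, -4.6]
finger_gap: 0.0347
```

Run:
```python
from h import *
plan([[.5151,-.0707,.138,97.5]])
```

```text
from [ 0.516  -0.0703  0.2826  1.7023] f [ 0.48  1.1  -4.64]
[0.5151, -0.0707, 0.138, 97.5] -> [-0.31, -0.95, 144.58, 0.0]
```

Call:
arm_command --pt "1 0 -1 45 0" --pt "1 0 -1 85 0" --pt "1 0 -1 110 0" --pt "1 0 -1 130 0" --pt "1 0 -1 140 0" --pt "1 0 -1 144 0" --pt "1 0 -1 144 0" --pt "1 0 -1 144 0" --pt "0.3 0 -1 144 0" --pt "0.2 0 -1 144 0" --pt "0 0 -1 144 0" --pt "0 0 -1 144 0"

```text
clock: 12.0
tcp_pos: [0.5154, -0.0708, 0.1393]
orientation: [0.0, 0.659, 0.752, 0.0]
wrist_force: [-1.4, 0.6, 0.0]
finger_gap: 0.0852
```

Call:
arm_command --pt "0 0 0 0 0" --pt "0 0 0 -30 0" --pt "0 0 0 -70 0" --pt "0 0 0 -100 0" --pt "0 0 0 -100 0" --pt "0 0 0 -100 0"

```text
clock: 12.6
tcp_pos: [0.5156, -0.0712, 0.2394]
orientation: [0.001, 0.659, 0.752, 0.0]
wrist_force: [-0.2, -0.2, -0.4]
finger_gap: 0.0853
```

Run:
```python
from h import *
caps('wrist')
plan([[.4455,.2445,.235,97.5]])
caps('top')
```

```text
wrist [(0.5161, -0.0631, 0.0176, np.int32(1696))]
from [ 0.5148 -0.071   0.2383  1.7017] f [ 0.31 -0.06 -0.99]
[0.4455, 0.2445, 0.235, 97.5] -> [321.83, -27.58, 3.27, -0.0]
top [(0.6484, 0.2451, 0.0178, np.int32(149)), (0.5895, 0.3451, 0.018, np.int32(152)), (0.4621, 0.3575, 0.0175, np.int32(157)), (0.4441, 0.2451, 0.0176, np.int32(156))]
```

Call:
arm_command --pt "0 322 -28 3 0" --pt "0 322 -28 3 0" --pt "0 322 -28 3 0" --pt "0 322 -28 3 0" --pt "0 322 -28 3 0" --pt "0 322 -28 3 0" --pt "0 322 -28 3 0" --pt "0 322 -28 3 0" --pt "0 322 -28 3 0"

```text
clock: 13.6
tcp_pos: [0.4444, 0.2446, 0.2344]
orientation: [-0.0, 0.659, 0.752, -0.001]
wrist_force: [0.9, 0.6, -0.7]
finger_gap: 0.0854
```

Run:
```python
from h import *
caps('wrist')
plan([[.445,.2445,.132,97.5]])
caps('top')
caps('side',.1)
```

```text
wrist [(0.4654, 0.3581, 0.0181, np.int32(2552)), (0.5915, 0.3448, 0.018, np.int32(2153)), (0.4465, 0.2453, 0.0178, np.int32(1635)), (0.6434, 0.2446, 0.0154, np.int32(474))]
from [0.4448 0.244  0.2347 1.7018] f [-0.26 -0.68 -0.34]
[0.445, 0.2445, 0.132, 97.5] -> [0.5, 0.27, 102.67, 0.0]
top [(0.6475, 0.2458, 0.0179, np.int32(154)), (0.5887, 0.3453, 0.0179, np.int32(155)), (0.5133, -0.063, 0.0171, np.int32(152)), (0.4448, 0.2423, 0.0168, np.int32(119))]
side [(0.65, 0.2467, 0.0198, np.int32(196)), (0.4458, 0.2463, 0.0191, np.int32(217)), (0.5925, 0.3482, 0.0192, np.int32(219)), (0.4645, 0.3602, 0.0197, np.int32(251))]
```

Call:
arm_command --pt "0 0 1 40 0" --pt "0 0 1 80 0" --pt "0 0 1 102 0" --pt "0 0 1 102 0" --pt "0 0 1 102 0" --pt "1 0 1 102 0" --pt "1 0 1 102 0" --pt "1 0 1 102 0" --pt "1 0 1 102 0" --pt "1 0 1 102 0" --pt "1 0 1 102 0" --pt "1 0 1 102 0"

```text
clock: 14.95
tcp_pos: [0.4467, 0.245, 0.1349]
orientation: [0.0, 0.659, 0.752, 0.001]
wrist_force: [-1.1, -0.6, 6.3]
finger_gap: 0.0347
```

Call:
arm_command --pt "1 0 0 -5 0" --pt "1 0 0 -30 0" --pt "1 0 0 -75 0" --pt "1 0 0 -120 0" --pt "1 0 0 -155 0" --pt "1 0 0 -155 0" --pt "1 0 0 -155 0" --pt "1 0 0 -155 0" --pt "1 0 0 -155 0" --pt "1 0 0 -155 0"

```text
clock: 15.95
tcp_pos: [0.4456, 0.2444, 0.2874]
orientation: [-0.001, 0.659, 0.752, -0.001]
wrist_force: [0.3, 0.4, -2.3]
finger_gap: 0.0348
```

Run:
```python
from h import *
f=[]
for i in range(3): env.read_camera('side'); f.append(env.get_state()['wrist_force'][2])
print('Fz',np.round(f,2))
plan([[.504,.0136,.285,97.5],[.423,-.483,.285,97.5]])
```

```text
Fz [-1.23 -0.97 -1.15]
from [0.446  0.2446 0.2881 1.7018] f [ 0.48  0.14 -1.15]
[0.504, 0.0136, 0.285, 97.5] -> [-236.59, 27.31, 3.1, 0.0]
[0.423, -0.483, 0.285, 97.5] -> [-718.35, -117.87, 3.1, 0.0]
```

Can 2 reads about 1.1 N, so it is spent and goes to the bin.

Call:
arm_command --pt "1 -490 -80 0 0" --pt "1 -490 -80 0 0" --pt "1 -490 -80 0 0" --pt "1 -490 -80 0 0" --pt "1 -490 -80 0 0" --pt "1 -490 -80 0 0" --pt "1 -490 -80 0 0" --pt "1 -490 -80 0 0" --pt "1 -490 -80 0 0" --pt "1 -490 -80 0 0" --pt "1 -490 -80 0 0" --pt "1 -490 -80 0 0"

```text
clock: 17.3
tcp_pos: [0.4305, -0.2525, 0.2882]
orientation: [-0.001, 0.66, 0.751, 0.0]
wrist_force: [-0.7, 0.9, -1.7]
finger_gap: 0.0347
```

Call:
arm_command --pt "1 -228 -38 0 0" --pt "1 -228 -38 0 0" --pt "1 -228 -38 0 0" --pt "1 -228 -38 0 0" --pt "1 -228 -38 0 0" --pt "1 -228 -38 0 0" --pt "1 -228 -38 0 0" --pt "1 -228 -38 0 0"

```text
clock: 18.1
tcp_pos: [0.4238, -0.4805, 0.2891]
orientation: [-0.0, 0.659, 0.753, 0.0]
wrist_force: [-0.6, 0.2, -1.3]
finger_gap: 0.0352
```

Run:
```python
from h import *
plan([[.423,-.483,.140,97.5]])
im,d,c=cam("wrist"); cv2.imwrite("pics/w3.png",im)
W=cloud(d,c); h=cv2.cvtColor(im,cv2.COLOR_BGR2HSV)
b=(h[...,0]>95)&(h[...,0]<125)&(h[...,1]>100)&(W[...,2]>.084)&(W[...,2]<.096)
print(np.nanpercentile(W[b],[1,50,99],axis=0).round(3))
```

```text
from [ 0.4238 -0.4805  0.2891  1.7039] f [-0.61  0.2  -1.35]
[0.423, -0.483, 0.14, 97.5] -> [-2.33, -1.08, 149.09, 0.0]
[[ 0.374 -0.583  0.084]
 [ 0.515 -0.403  0.089]
 [ 0.732 -0.352  0.095]]
```

View pics/w3.png

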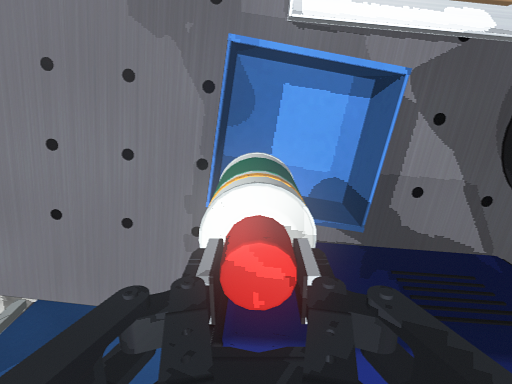

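Run:
```python
from h import *
W=np.load("top0.npz")['W']
m=(W[...,2]>.11)&(W[...,1]<-.42)&(W[...,0]>.3)
print(m.sum(),np.nanpercentile(W[m],[0.5,5,50,95,99.5],axis=0).round(3))
k=m&(W[...,0]<.55); print(np.nanpercentile(W[k],[0.5,50,99.5],axis=0).round(3))
```

```text
4658 [[ 0.403 -0.605  0.111]
 [ 0.427 -0.595  0.119]
 [ 0.622 -0.581  0.185]
 [ 0.772 -0.571  0.221]
 [ 0.788 -0.569  0.223]]
[[ 0.401 -0.595  0.111]
 [ 0.481 -0.585  0.17 ]
 [ 0.549 -0.579  0.22 ]]
```

Call:
arm_command --pt "1 4 0 45 0" --pt "1 4 0 85 0" --pt "1 4 0 120 0" --pt "1 4 0 138 0" --pt "1 4 0 146 0" --pt "1 4 0 148 0" --pt "1 4 0 149 0" --pt "1 4 0 149 0" --pt "0.3 4 0 149 0" --pt "0.2 4 0 149 0" --pt "0 4 0 149 0" --pt "0 4 0 149 0"

```text
clock: 19.35
tcp_pos: [0.4226, -0.4788, 0.1402]
orientation: [0.0, 0.659, 0.752, -0.0]
wrist_force: [-0.1, -0.0, 0.6]
finger_gap: 0.0853
```

Call:
arm_command --pt "0 0 0 0 0" --pt "0 0 0 -30 0" --pt "0 0 0 -70 0" --pt "0 0 0 -110 0" --pt "0 0 0 -110 0" --pt "0 0 0 -110 0"

```text
clock: 19.95
tcp_pos: [0.423, -0.4793, 0.2511]
orientation: [0.001, 0.659, 0.752, -0.0]
wrist_force: [-0.7, 0.1, -0.3]
finger_gap: 0.0858
```

Run:
```python
from h import *
caps('wrist',.03,.2)
plan([[.648,.2455,.25,97.5]])
caps('top')
```

```text
wrist [(0.4546, -0.4732, 0.0252, np.int32(1758))]
from [ 0.4225 -0.4786  0.2495  1.7018] f [ 0.45 -0.09 -0.55]
[0.648, 0.2455, 0.25, 97.5] -> [688.44, 318.12, -0.52, 0.0]
top [(0.6477, 0.2461, 0.0179, np.int32(145)), (0.5892, 0.345, 0.0178, np.int32(156)), (0.5136, -0.0629, 0.0172, np.int32(153)), (0.4619, 0.358, 0.0174, np.int32(155)), (0.4483, -0.4649, 0.0182, np.int32(170))]
```

Call:
arm_command --pt "0 520 240 0 0" --pt "0 520 240 0 0" --pt "0 520 240 0 0" --pt "0 520 240 0 0" --pt "0 520 240 0 0" --pt "0 520 240 0 0" --pt "0 520 240 0 0" --pt "0 520 240 0 0" --pt "0 520 240 0 0" --pt "0 520 240 0 0" --pt "0 520 240 0 0" --pt "0 520 240 0 0"

```text
clock: 21.25
tcp_pos: [0.5921, 0.0723, 0.2476]
orientation: [-0.001, 0.658, 0.753, -0.001]
wrist_force: [0.1, -0.5, -0.4]
finger_gap: 0.0852
```

Call:
arm_command --pt "0 168 78 10 0" --pt "0 168 78 10 0" --pt "0 168 78 10 0" --pt "0 168 78 10 0" --pt "0 168 78 10 0" --pt "0 168 78 10 0" --pt "0 168 78 10 0"

```text
clock: 21.95
tcp_pos: [0.6474, 0.244, 0.2387]
orientation: [-0.0, 0.66, 0.752, -0.001]
wrist_force: [-0.2, -0.2, -0.2]
finger_gap: 0.0854
```

Run:
```python
from h import *
caps('wrist')
plan([[.648,.2455,.132,97.5]])
im,d,c=cam("top"); cv2.imwrite("pics/t2.png",cv2.resize(im[110:310,60:490],None,fx=1.8,fy=1.8))
```

```text
wrist [(0.4743, 0.351, 0.0128, np.int32(752)), (0.593, 0.345, 0.0177, np.int32(2379)), (0.6511, 0.2464, 0.0178, np.int32(1578))]
from [0.6476 0.2436 0.2393 1.7003] f [-1.43 -0.44 -0.58]
[0.648, 0.2455, 0.132, 97.5] -> [1.81, 0.65, 107.26, -0.0]
```

View pics/t2.png

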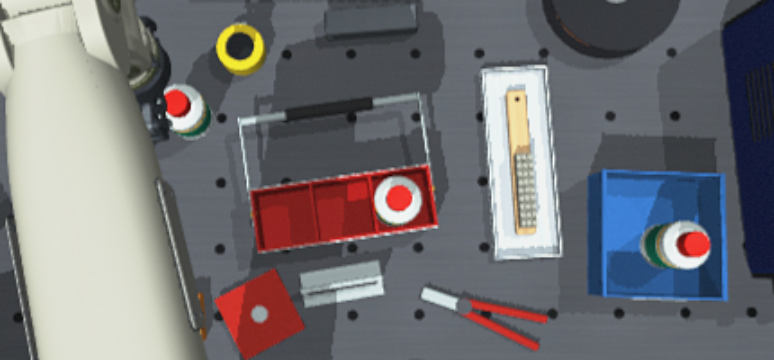

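Can 1 stands in bay 1 (400,198), can 2 stands in the bin (690,245) and the brush is still in the tray. Next is can 3.

Call:
arm_command --pt "0 2 1 40 0" --pt "0 2 1 80 0" --pt "0 2 1 107 0" --pt "0 2 1 107 0" --pt "0 2 1 107 0" --pt "1 2 1 107 0" --pt "1 2 1 107 0" --pt "1 2 1 107 0" --pt "1 2 1 107 0" --pt "1 2 1 107 0" --pt "1 2 1 107 0" --pt "1 2 1 107 0"

```text
clock: 23.25
tcp_pos: [0.6497, 0.2474, 0.1344]
orientation: [0.001, 0.659, 0.752, 0.001]
wrist_force: [0.3, 0.3, 6.2]
finger_gap: 0.0347
```

Call:
arm_command --pt "1 0 0 -5 0" --pt "1 0 0 -30 0" --pt "1 0 0 -75 0" --pt "1 0 0 -120 0" --pt "1 0 0 -160 0" --pt "1 0 0 -160 0" --pt "1 0 0 -160 0" --pt "1 0 0 -160 0" --pt "1 0 0 -160 0" --pt "1 0 0 -160 0"

```text
clock: 24.25
tcp_pos: [0.6481, 0.247, 0.2908]
orientation: [-0.001, 0.659, 0.752, -0.001]
wrist_force: [-0.3, 0.6, -1.5]
finger_gap: 0.0347
```

Run:
```python
from h import *
f=[]
for i in range(3): env.read_camera('side'); f.append(env.get_state()['wrist_force'][2])
print('Fz',np.round(f,2))
plan([[.504,.0136,.285,97.5],[.50,-.40,.29,97.5]])
```

```text
Fz [-1.2  -1.28 -1.32]
from [0.6485 0.2471 0.2919 1.7018] f [ 0.2  -0.82 -1.32]
[0.504, 0.0136, 0.285, 97.5] -> [-212.6, -173.72, 6.95, 0.0]
[0.5, -0.4, 0.29, 97.5] -> [-622.14, -231.71, 1.95, 0.0]
```

Can 3 reads about 1.3 N, so it is also spent and goes to the bin.

Call:
arm_command --pt "1 -500 -186 0 0" --pt "1 -500 -186 0 0" --pt "1 -500 -186 0 0" --pt "1 -500 -186 0 0" --pt "1 -500 -186 0 0" --pt "1 -500 -186 0 0" --pt "1 -500 -186 0 0" --pt "1 -500 -186 0 0" --pt "1 -500 -186 0 0" --pt "1 -500 -186 0 0" --pt "1 -500 -186 0 0" --pt "1 -500 -186 0 0"

```text
clock: 25.6
tcp_pos: [0.5283, -0.2774, 0.2923]
orientation: [0.0, 0.662, 0.75, -0.001]
wrist_force: [-0.5, 0.5, -0.8]
finger_gap: 0.0346
```

Call:
arm_command --pt "1 -122 -41 0 0" --pt "1 -122 -41 0 0" --pt "1 -122 -41 0 0" --pt "1 -122 -41 0 0" --pt "1 -122 -41 0 0" --pt "1 -122 -41 0 0"

```text
clock: 26.2
tcp_pos: [0.5053, -0.3977, 0.2929]
orientation: [-0.0, 0.659, 0.752, 0.0]
wrist_force: [-0.2, -0.3, -0.9]
finger_gap: 0.0343
```

Run:
```python
from h import *
plan([[.505,-.40,.140,97.5]])
```

```text
from [ 0.5053 -0.3977  0.2929  1.7032] f [-0.17 -0.32 -0.93]
[0.505, -0.4, 0.14, 97.5] -> [-2.21, -0.61, 152.92, 0.0]
```

Call:
arm_command --pt "1 -2 0 45 0" --pt "1 -2 0 85 0" --pt "1 -2 0 120 0" --pt "1 -2 0 140 0" --pt "1 -2 0 149 0" --pt "1 -2 0 152 0" --pt "1 -2 0 153 0" --pt "1 -2 0 153 0" --pt "0.3 -2 0 153 0" --pt "0.2 -2 0 153 0" --pt "0 -2 0 153 0" --pt "0 -2 0 153 0"

```text
clock: 27.4
tcp_pos: [0.5052, -0.4014, 0.1402]
orientation: [0.0, 0.659, 0.752, -0.0]
wrist_force: [-0.9, 0.0, -0.5]
finger_gap: 0.0855
```

Call:
arm_command --pt "0 0 0 0 0" --pt "0 0 0 -30 0" --pt "0 0 0 -70 0" --pt "0 0 0 -110 0" --pt "0 0 0 -110 0" --pt "0 0 0 -110 0"

```text
clock: 28.0
tcp_pos: [0.5057, -0.4017, 0.2511]
orientation: [0.002, 0.659, 0.752, -0.0]
wrist_force: [-0.5, 0.2, -1.2]
finger_gap: 0.0857
```

Run:
```python
from h import *
caps('wrist',.03,.2)
caps('top')
plan([[.4625,.3585,.25,97.5]])
```

```text
wrist [(0.5116, -0.4075, 0.0238, np.int32(1730)), (0.4513, -0.486, 0.0376, np.int32(1710))]
top [(0.5889, 0.3449, 0.0175, np.int32(155)), (0.5134, -0.0633, 0.0174, np.int32(152)), (0.505, -0.4009, 0.0177, np.int32(167)), (0.4618, 0.3577, 0.0176, np.int32(158))]
from [ 0.5047 -0.4007  0.2485  1.7018] f [ 0.01 -0.18  0.13]
[0.4625, 0.3585, 0.25, 97.5] -> [758.26, 57.31, -1.5, 0.0]
```

Call:
arm_command --pt "0 550 42 0 0" --pt "0 550 42 0 0" --pt "0 550 42 0 0" --pt "0 550 42 0 0" --pt "0 550 42 0 0" --pt "0 550 42 0 0" --pt "0 550 42 0 0" --pt "0 550 42 0 0" --pt "0 550 42 0 0" --pt "0 550 42 0 0" --pt "0 550 42 0 0" --pt "0 550 42 0 0"

```text
clock: 29.3
tcp_pos: [0.4729, 0.1545, 0.2481]
orientation: [-0.002, 0.656, 0.754, -0.001]
wrist_force: [-0.3, -0.9, -0.9]
finger_gap: 0.0853
```

Call:
arm_command --pt "0 208 16 10 0" --pt "0 208 16 10 0" --pt "0 208 16 10 0" --pt "0 208 16 10 0" --pt "0 208 16 10 0" --pt "0 208 16 10 0" --pt "0 208 16 10 0" --pt "0 208 16 10 0"

```text
clock: 30.1
tcp_pos: [0.4639, 0.3561, 0.2395]
orientation: [0.0, 0.66, 0.751, -0.001]
wrist_force: [0.1, -0.0, 0.3]
finger_gap: 0.0856
```

Run:
```python
from h import *
caps('wrist')
caps('top')
plan([[.4625,.358,.132,97.5]])
```

```text
wrist [(0.4652, 0.3589, 0.0178, np.int32(1575)), (0.5917, 0.3454, 0.018, np.int32(1511))]
top [(0.5891, 0.3459, 0.0181, np.int32(153)), (0.5137, -0.0624, 0.0175, np.int32(153)), (0.5047, -0.4014, 0.0179, np.int32(168)), (0.4621, 0.3574, 0.0173, np.int32(155)), (0.4485, -0.4654, 0.0188, np.int32(170))]
from [0.4641 0.3563 0.24   1.6995] f [0.65 0.04 0.62]
[0.4625, 0.358, 0.132, 97.5] -> [1.87, -1.37, 107.96, -0.0]
```

Call:
arm_command --pt "0 2 0 40 0" --pt "0 2 0 80 0" --pt "0 2 0 108 0" --pt "0 2 0 108 0" --pt "0 2 0 108 0" --pt "1 2 0 108 0" --pt "1 2 0 108 0" --pt "1 2 0 108 0" --pt "1 2 0 108 0" --pt "1 2 0 108 0" --pt "1 2 0 108 0" --pt "1 2 0 108 0"

```text
clock: 31.4
tcp_pos: [0.4639, 0.3603, 0.1332]
orientation: [0.0, 0.659, 0.752, 0.001]
wrist_force: [-0.9, -0.2, 5.1]
finger_gap: 0.0345
```

Call:
arm_command --pt "1 0 0 -5 0" --pt "1 0 0 -30 0" --pt "1 0 0 -75 0" --pt "1 0 0 -120 0" --pt "1 0 0 -160 0" --pt "1 0 0 -160 0" --pt "1 0 0 -160 0" --pt "1 0 0 -160 0" --pt "1 0 0 -160 0" --pt "1 0 0 -160 0"

```text
clock: 32.4
tcp_pos: [0.4627, 0.3595, 0.2899]
orientation: [-0.001, 0.659, 0.752, -0.002]
wrist_force: [-0.0, 0.2, -4.8]
finger_gap: 0.0347
```

Run:
```python
from h import *
f=[]
for i in range(3): env.read_camera('side'); f.append(env.get_state()['wrist_force'][2])
print('Fz',np.round(f,2))
plan([[.504,.0136,.285,97.5],[.51,-.475,.29,97.5],[.42,-.40,.29,97.5]])
```

```text
Fz [-5.15 -4.81 -3.72]
from [0.4631 0.3597 0.291  1.7018] f [ 0.59 -0.05 -3.72]
[0.504, 0.0136, 0.285, 97.5] -> [-348.52, -4.72, 5.97, 0.0]
[0.51, -0.475, 0.29, 97.5] -> [-833.71, -62.59, 0.97, 0.0]
[0.42, -0.4, 0.29, 97.5] -> [-747.6, -142.03, 0.97, 0.0]
```

Can 5 reads about 4.5 N, so it is full and goes to bay 2.

Call:
arm_command --pt "1 -348 -5 0 0" --pt "1 -348 -5 0 0" --pt "1 -348 -5 0 0" --pt "1 -348 -5 0 0" --pt "1 -348 -5 0 0" --pt "1 -348 -5 0 0" --pt "1 -348 -5 0 0" --pt "1 -348 -5 0 0" --pt "1 -348 -5 0 0" --pt "1 -348 -5 0 0"

```text
clock: 33.55
tcp_pos: [0.5037, 0.0147, 0.2917]
orientation: [-0.0, 0.659, 0.752, 0.0]
wrist_force: [-0.6, 0.8, -4.8]
finger_gap: 0.0347
```

Run:
```python
from h import *
plan([[.504,.0136,.138,97.5]])
```

```text
from [0.5037 0.0147 0.2917 1.7019] f [-0.6   0.79 -4.8 ]
[0.504, 0.0136, 0.138, 97.5] -> [-1.08, 0.15, 153.75, 0.0]
```

Call:
arm_command --pt "1 -1 0 45 0" --pt "1 -1 0 85 0" --pt "1 -1 0 115 0" --pt "1 -1 0 138 0" --pt "1 -1 0 149 0" --pt "1 -1 0 153 0" --pt "1 -1 0 153 0" --pt "1 -1 0 153 0" --pt "0.3 -1 0 153 0" --pt "0.2 -1 0 153 0" --pt "0 -1 0 153 0" --pt "0 -1 0 153 0"

```text
clock: 34.75
tcp_pos: [0.5045, 0.0131, 0.1394]
orientation: [0.001, 0.659, 0.752, 0.0]
wrist_force: [-0.2, 0.6, 0.1]
finger_gap: 0.085
```

Call:
arm_command --pt "0 0 0 0 0" --pt "0 0 0 -30 0" --pt "0 0 0 -70 0" --pt "0 0 0 -110 0" --pt "0 0 0 -110 0" --pt "0 0 0 -110 0"

```text
clock: 35.35
tcp_pos: [0.5048, 0.0131, 0.2498]
orientation: [0.001, 0.659, 0.752, 0.001]
wrist_force: [-0.6, 0.2, 0.4]
finger_gap: 0.0853
```

Run:
```python
from h import *
caps('wrist')
plan([[.589,.3455,.25,97.5]])
```

```text
wrist [(0.5073, 0.0098, 0.018, np.int32(1524)), (0.516, -0.0633, 0.0181, np.int32(1287))]
from [0.5039 0.0132 0.2485 1.7017] f [-0.9  -0.1  -0.05]
[0.589, 0.3455, 0.25, 97.5] -> [318.35, 127.74, -1.5, 0.0]
```

Call:
arm_command --pt "0 318 128 8 0" --pt "0 318 128 8 0" --pt "0 318 128 8 0" --pt "0 318 128 8 0" --pt "0 318 128 8 0" --pt "0 318 128 8 0" --pt "0 318 128 8 0" --pt "0 318 128 8 0" --pt "0 318 128 8 0" --pt "0 318 128 8 0"

```text
clock: 36.4
tcp_pos: [0.5887, 0.3441, 0.2395]
orientation: [-0.0, 0.66, 0.752, -0.001]
wrist_force: [-1.1, -0.2, -0.2]
finger_gap: 0.0853
```

Run:
```python
from h import *
caps('wrist')
plan([[.5895,.3455,.132,97.5]])
```

```text
wrist [(0.5924, 0.3454, 0.0178, np.int32(1571))]
from [0.589  0.3438 0.2402 1.7005] f [-0.26 -0.36  0.72]
[0.5895, 0.3455, 0.132, 97.5] -> [1.61, 0.69, 108.2, -0.0]
```

Call:
arm_command --pt "0 2 1 40 0" --pt "0 2 1 80 0" --pt "0 2 1 108 0" --pt "0 2 1 108 0" --pt "0 2 1 108 0" --pt "1 2 1 108 0" --pt "1 2 1 108 0" --pt "1 2 1 108 0" --pt "1 2 1 108 0" --pt "1 2 1 108 0" --pt "1 2 1 108 0" --pt "1 2 1 108 0"

```text
clock: 37.65
tcp_pos: [0.591, 0.3477, 0.1344]
orientation: [0.001, 0.659, 0.752, 0.001]
wrist_force: [0.6, -0.5, 5.9]
finger_gap: 0.0341
```

Call:
arm_command --pt "1 0 0 -5 0" --pt "1 0 0 -30 0" --pt "1 0 0 -75 0" --pt "1 0 0 -120 0" --pt "1 0 0 -160 0" --pt "1 0 0 -160 0" --pt "1 0 0 -160 0" --pt "1 0 0 -160 0" --pt "1 0 0 -160 0" --pt "1 0 0 -160 0"

```text
clock: 38.65
tcp_pos: [0.5894, 0.3471, 0.2906]
orientation: [-0.001, 0.659, 0.752, -0.002]
wrist_force: [-0.3, -0.5, -3.7]
finger_gap: 0.0349
```

Run:
```python
from h import *
f=[]
for i in range(3): env.read_camera('side'); f.append(env.get_state()['wrist_force'][2])
print('Fz',np.round(f,2))
caps('top')
plan([[.4929,.0979,.29,97.5],[.42,-.40,.29,97.5]])
```

```text
Fz [-4.11 -3.42 -3.47]
top [(0.5134, -0.0629, 0.0173, np.int32(154)), (0.5044, 0.0092, 0.0173, np.int32(154)), (0.5059, -0.401, 0.0179, np.int32(168)), (0.4498, -0.4643, 0.019, np.int32(171))]
from [0.59   0.3473 0.2922 1.7018] f [ 0.11 -0.26 -4.35]
[0.4929, 0.0979, 0.29, 97.5] -> [-234.56, -128.82, 2.25, 0.0]
[0.42, -0.4, 0.29, 97.5] -> [-718.67, -266.14, 2.25, 0.0]
```

Can 4 reads about 3.8 N, so it is full and goes to bay 3.

Call:
arm_command --pt "1 -235 -129 0 0" --pt "1 -235 -129 0 0" --pt "1 -235 -129 0 0" --pt "1 -235 -129 0 0" --pt "1 -235 -129 0 0" --pt "1 -235 -129 0 0" --pt "1 -235 -129 0 0" --pt "1 -235 -129 0 0" --pt "1 -235 -129 0 0"

```text
clock: 39.75
tcp_pos: [0.4934, 0.0983, 0.2929]
orientation: [0.0, 0.659, 0.752, 0.0]
wrist_force: [0.5, 0.2, -3.9]
finger_gap: 0.0348
```

Run:
```python
from h import *
plan([[.4929,.0979,.138,97.5]])
```

```text
from [0.4934 0.0983 0.2929 1.7026] f [ 0.5   0.22 -3.92]
[0.4929, 0.0979, 0.138, 97.5] -> [-0.29, -0.57, 154.94, 0.0]
```

Call:
arm_command --pt "1 0 -1 45 0" --pt "1 0 -1 85 0" --pt "1 0 -1 115 0" --pt "1 0 -1 138 0" --pt "1 0 -1 150 0" --pt "1 0 -1 154 0" --pt "1 0 -1 154 0" --pt "1 0 -1 154 0" --pt "0.3 0 -1 154 0" --pt "0.2 0 -1 154 0" --pt "0 0 -1 154 0" --pt "0 0 -1 154 0"

```text
clock: 40.95
tcp_pos: [0.4924, 0.0973, 0.139]
orientation: [0.0, 0.659, 0.752, 0.0]
wrist_force: [0.9, -1.1, -0.6]
finger_gap: 0.0852
```

Call:
arm_command --pt "0 0 0 0 0" --pt "0 0 0 -30 0" --pt "0 0 0 -70 0" --pt "0 0 0 -120 0" --pt "0 0 0 -150 0" --pt "0 0 0 -150 0"

```text
clock: 41.55
tcp_pos: [0.4943, 0.0974, 0.2938]
orientation: [0.003, 0.659, 0.752, 0.003]
wrist_force: [0.4, 0.0, -1.0]
finger_gap: 0.0855
```

Run:
```python
from h import *
caps('wrist'); caps('top')
im,d,c=cam("side"); cv2.imwrite("pics/s2.png",cv2.resize(im[80:330,150:420],None,fx=2.4,fy=2.4))
im,d,c=cam("top"); W=cloud(d,c); np.savez('t3.npz',im=im,W=W)
h=cv2.cvtColor(im,cv2.COLOR_BGR2HSV)
m=(h[...,2]<70)&(W[...,2]>.04)&(W[...,2]<.12)&(W[...,0]>.6)&(W[...,0]<.72)&(abs(W[...,1]-.03)<.12)
P=W[m]; print(m.sum(),P.mean(0).round(4),np.percentile(P,[2,98],axis=0).round(3))
```

```text
wrist [(0.4941, 0.1042, 0.0179, np.int32(1143)), (0.507, 0.0097, 0.0178, np.int32(939)), (0.5162, -0.0631, 0.0183, np.int32(822))]
top [(0.5138, -0.0626, 0.0175, np.int32(153)), (0.5048, 0.0098, 0.0172, np.int32(153)), (0.5045, -0.401, 0.0185, np.int32(168)), (0.4486, -0.4654, 0.0179, np.int32(171))]
344 [0.6508 0.0319 0.0641] [[ 0.636 -0.028  0.056]
 [ 0.666  0.093  0.071]]
```

View pics/s2.png

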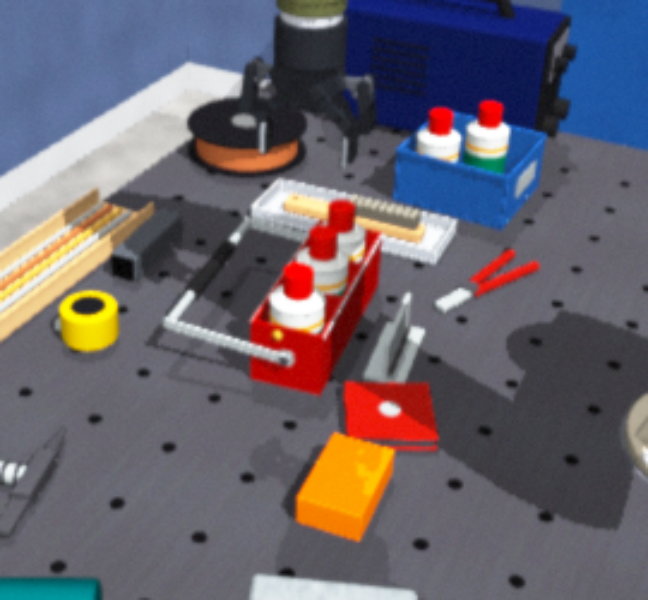

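All five cans are in place: three upright in the bays and two in the bin at (440,130) and (490,125). Now the handle, whose sleeve centre is near (.651,.032,.056).

Run:
```python
from h import *
plan([[.651,.032,.25,97.5],[.651,.032,.054,97.5]])
```

```text
from [0.4913 0.0973 0.2874 1.7017] f [0.22 0.53 0.55]
[0.651, 0.032, 0.25, 97.5] -> [-85.61, 149.85, 37.4, 0.0]
[0.651, 0.032, 0.054, 97.5] -> [-85.61, 149.85, 233.4, 0.0]
```

Call:
arm_command --pt "0.3 -86 150 0 0" --pt "0.3 -86 150 0 0" --pt "0.3 -86 150 0 0" --pt "0.3 -86 150 0 0" --pt "0.3 -86 150 45 0" --pt "0.3 -86 150 90 0" --pt "0.3 -86 150 135 0" --pt "0.3 -86 150 155 0" --pt "0.3 -86 150 155 0" --pt "0.3 -86 150 155 0" --squeeze 20

```text
clock: 42.75
tcp_pos: [0.6512, 0.0317, 0.1328]
orientation: [-0.001, 0.659, 0.752, -0.001]
wrist_force: [1.1, 0.2, 0.8]
finger_gap: 0.06
```

Run:
```python
from h import *
plan([[.651,.032,.054,97.5]])
im,d,c=cam("wrist"); cv2.imwrite("pics/w4.png",im)
W=cloud(d,c); h=cv2.cvtColor(im,cv2.COLOR_BGR2HSV)
m=(h[...,2]<70)&(W[...,2]>.04)&(W[...,2]<.08)&(W[...,0]>.62)&(W[...,0]<.69)
P=W[m]; print(m.sum(),np.percentile(P,[2,50,98],axis=0).round(3))
```

```text
from [0.6512 0.0317 0.1328 1.7018] f [1.08 0.23 0.76]
[0.651, 0.032, 0.054, 97.5] -> [0.31, -0.11, 78.84, 0.0]
5220 [[ 0.639 -0.026  0.057]
 [ 0.653  0.043  0.064]
 [ 0.668  0.095  0.066]]
```

View pics/w4.png

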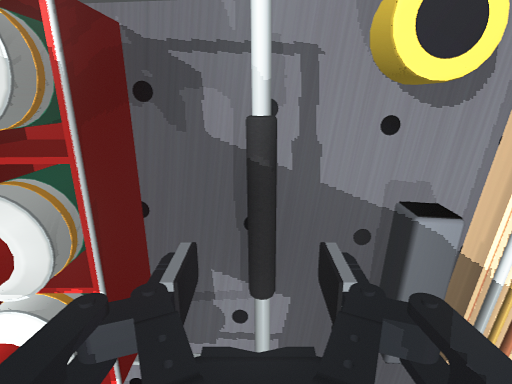

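The sleeve at (262,205) is centred between the jaws.

Call:
arm_command --pt "0.3 0 0 40 0" --pt "0.3 0 0 70 0" --pt "0.3 0 0 78 0" --pt "0.3 0 0 78 0" --pt "0.3 0 0 78 0" --pt "1 0 0 78 0" --pt "1 0 0 78 0" --pt "1 0 0 78 0" --pt "1 0 0 78 0" --pt "1 0 0 78 0" --pt "1 0 0 78 0" --pt "1 0 0 78 0"

```text
clock: 44.0
tcp_pos: [0.6535, 0.0317, 0.0566]
orientation: [0.001, 0.659, 0.752, 0.001]
wrist_force: [5.2, 1.0, 2.1]
finger_gap: 0.019
```

Run:
```python
from h import *
p=pose(); s=env.get_state(); print(p.round(4),s['wrist_force'].round(1),s['finger_gap'])
c=np.array([.504,.0136]); a=np.radians(7.5); ex=np.array([np.cos(a),np.sin(a)])
X=(p[:2]-c)@ex; Z=p[2]+.002-.044; th0=np.arctan2(Z,X); print('bar',X,Z,'r',np.hypot(X,Z),'th0',th0)
for th in np.arange(.2,1.66,.1).tolist()+[1.571,1.59]:
    print(round(th,3),round((.15*np.cos(th)-X)*1e3,1),round(-(.15*np.sin(th)-Z)*1e3,1))
```

```text
[0.6535 0.0317 0.0566 1.7019] [5.2 1.  2.1] 0.018976652469738748
bar 0.15055288493462854 0.01458015311422322 r 0.1512572379325158 th0 0.09654299616549612
0.2 -3.5 -15.2
0.3 -7.3 -29.7
0.4 -12.4 -43.8
0.5 -18.9 -57.3
0.6 -26.8 -70.1
0.7 -35.8 -82.1
0.8 -46.0 -93.0
0.9 -57.3 -102.9
1.0 -69.5 -111.6
1.1 -82.5 -119.1
1.2 -96.2 -125.2
1.3 -110.4 -130.0
1.4 -125.1 -133.2
1.5 -139.9 -135.0
1.6 -154.9 -135.4
1.571 -150.6 -135.4
1.59 -153.4 -135.4
```

Call:
arm_command --pt "1 0 -1 -7 0" --pt "1 0 -3 -15 0" --pt "1 0 -7 -30 0" --pt "1 0 -12 -44 0" --pt "1 0 -19 -57 0" --pt "1 0 -27 -70 0" --pt "1 0 -36 -82 0" --pt "1 0 -46 -93 0" --pt "1 0 -51 -98 0" --pt "1 0 -51 -98 0"

```text
clock: 45.0
tcp_pos: [0.6081, 0.0254, 0.1596]
orientation: [0.006, 0.659, 0.752, 0.006]
wrist_force: [12.7, 3.8, 12.5]
finger_gap: 0.019
```

Run:
```python
from h import *
p=pose(); s=env.get_state(); print(p.round(4),s['wrist_force'].round(1),s['finger_gap'])
c=np.array([.504,.0136]); a=np.radians(7.5); ex=np.array([np.cos(a),np.sin(a)])
X=(p[:2]-c)@ex; Z=p[2]+.002-.044; th0=np.arctan2(Z,X); print('bar',X,Z,'r',np.hypot(X,Z),'th0',th0)
for th in np.arange(.9,1.51,.1).tolist()+[1.571,1.59]:
    print(round(th,3),round((.15*np.cos(th)-X)*1e3,1),round(-(.15*np.sin(th)-Z)*1e3,1))
```

```text
[0.6081 0.0254 0.1596 1.7023] [12.7  3.8 12.5] 0.019034944593912084
bar 0.10472900850595519 0.11755263173642742 r 0.15743819882989185 th0 0.8430251670086472
0.9 -11.5 0.1
1.0 -23.7 -8.7
1.1 -36.7 -16.1
1.2 -50.4 -22.3
1.3 -64.6 -27.0
1.4 -79.2 -30.3
1.5 -94.1 -32.1
1.571 -104.8 -32.4
1.59 -107.6 -32.4
```

```bash
cat >> h.py <<'E'
def bar():
    for i in range(3): env.read_camera('top')
    p=pose(); s=env.get_state(); print(p.round(4),s['wrist_force'].round(1),s['finger_gap'])
    c=np.array([.504,.0136]); a=np.radians(7.5); ex=np.array([np.cos(a),np.sin(a)])
    X=(p[:2]-c)@ex; Z=p[2]+.002-.044; th0=np.arctan2(Z,X); print('bar',X,Z,'r',np.hypot(X,Z),'th0',th0)
    for th in np.arange(.9,1.51,.1).tolist()+[1.571,1.59]:
        print(round(th,3),round((.15*np.cos(th)-X)*1e3,1),round(-(.15*np.sin(th)-Z)*1e3,1))
E
python3 - <<'E'
from h import *
bar()
im,d,c=cam("side"); cv2.imwrite("pics/s3.png",cv2.resize(im[80:330,150:420],None,fx=2.4,fy=2.4))
E
```

```text
[0.6085 0.0254 0.1592 1.7025] [11.5  3.2 14. ] 0.01916654328677332
bar 0.10513018926392965 0.11721978894127529 r 0.1574574088892193 th0 0.8397166181873169
0.9 -11.9 -0.3
1.0 -24.1 -9.0
1.1 -37.1 -16.5
1.2 -50.8 -22.6
1.3 -65.0 -27.3
1.4 -79.6 -30.6
1.5 -94.5 -32.4
1.571 -105.2 -32.8
1.59 -108.0 -32.8
```

View pics/s3.png

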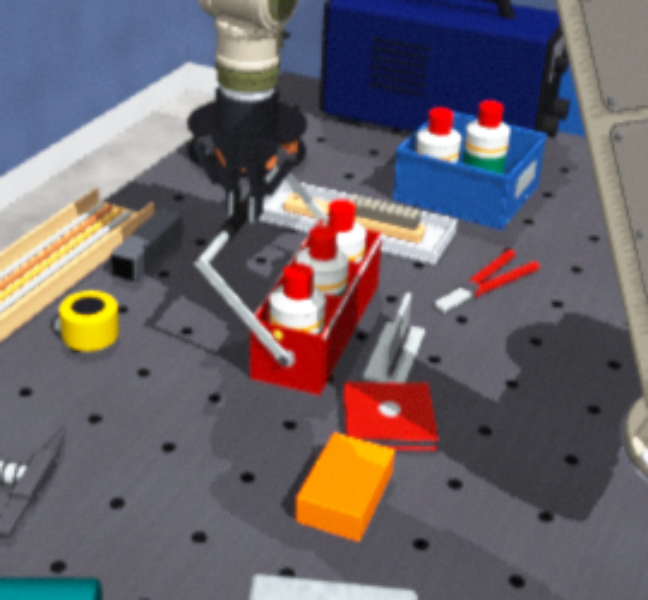

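Call:
arm_command --pt "1 0 -3 -8 0" --pt "1 0 -6 -13 0" --pt "1 0 -11 -17 0" --pt "1 0 -17 -21 0" --pt "1 0 -23 -25 0" --pt "1 0 -30 -29 0" --pt "1 0 -37 -32 0" --pt "1 0 -44 -35 0" --pt "1 0 -44 -35 0"

```text
clock: 46.1
tcp_pos: [0.5609, 0.0189, 0.1925]
orientation: [0.004, 0.659, 0.752, 0.003]
wrist_force: [4.7, -0.2, 13.7]
finger_gap: 0.019
```

Run:
```python
from h import *
bar()
```

```text
[0.561  0.0189 0.1924 1.7017] [ 4.6 -0.2 13.2] 0.01895286907871125
bar 0.057229781359599975 0.15039997269156286 r 0.1609204761989302 th0 1.2071974263095897
0.9 36.0 32.9
1.0 23.8 24.2
1.1 10.8 16.7
1.2 -2.9 10.6
1.3 -17.1 5.9
1.4 -31.7 2.6
1.5 -46.6 0.8
1.571 -57.3 0.4
1.59 -60.1 0.4
```

Call:
arm_command --pt "1 0 -7 -6 0" --pt "1 0 -15 -9 0" --pt "1 0 -22 -11 0" --pt "1 0 -29 -13 0" --pt "1 0 -37 -14 0" --pt "1 0 -44 -15 0" --pt "1 0 -50 -15 0" --pt "1 0 -55 -15 0" --pt "1 0 -60 -15 0" --pt "1 0 -63 -15 0" --pt "1 0 -63 -15 0"

```text
clock: 47.35
tcp_pos: [0.5044, 0.0116, 0.2046]
orientation: [0.006, 0.659, 0.752, 0.007]
wrist_force: [31.5, 2.7, -14.9]
finger_gap: 0.0196
```

Run:
```python
from h import *
bar()
im,d,c=cam("side"); cv2.imwrite("pics/s4.png",cv2.resize(im[80:280,200:400],None,fx=3,fy=3))
```

```text
[0.5045 0.0115 0.2046 1.7025] [ 32.1   4.5 -13.5] 0.01906742344718949
bar 0.00021065568433063507 0.16261432288132838 r 0.16261445932625504 th0 1.569500896215588
0.9 93.0 45.1
1.0 80.8 36.4
1.1 67.8 28.9
1.2 54.1 22.8
1.3 39.9 18.1
1.4 25.3 14.8
1.5 10.4 13.0
1.571 -0.2 12.6
1.59 -3.1 12.6
```

View pics/s4.png

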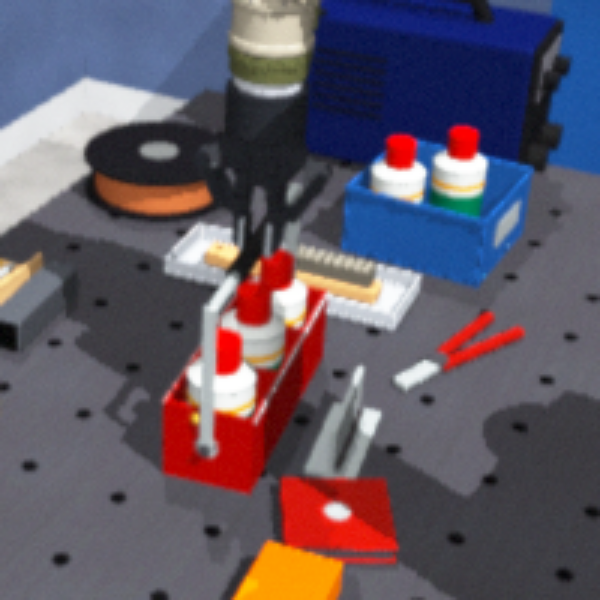

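The handle is upright against its stop with 32 N of resistance. I'll relax the push, release and retreat upwards.

Call:
arm_command --pt "1 0 4 0 0" --pt "1 0 8 0 0" --pt "0.4 0 8 0 0" --pt "0.4 0 8 0 0" --pt "0.4 0 8 0 0" --pt "0.4 0 8 0 0" --pt "0.4 0 8 -30 0" --pt "0.4 0 8 -75 0" --pt "0.4 0 8 -120 0" --pt "0.4 0 8 -120 0" --pt "0.4 0 8 -120 0"

```text
clock: 48.65
tcp_pos: [0.5034, 0.0121, 0.3248]
orientation: [0.001, 0.659, 0.752, 0.001]
wrist_force: [1.0, 0.3, -0.7]
finger_gap: 0.0512
```

Run:
```python
from h import *
im,d,c=cam("wrist"); cv2.imwrite("pics/w5.png",im)
W=cloud(d,c); h=cv2.cvtColor(im,cv2.COLOR_BGR2HSV)
m=(h[...,2]<70)&(W[...,2]>.17)&(W[...,2]<.225)&(abs(W[...,0]-.504)<.08)&(abs(W[...,1]-.01)<.1)
P=W[m]; print(m.sum(),np.percentile(P,[2,50,98],axis=0).round(3))
q=(P[:,:2]-[.504,.0136])@[np.cos(.1309),np.sin(.1309)]; print('bar carrier-x',np.percentile(q,[2,50,98]).round(4))
caps('wrist')
print(pose().round(3), env.get_state()['wrist_force'].round(1))
im,d,c=cam("side"); cv2.imwrite("pics/s5.png",cv2.resize(im[80:280,200:400],None,fx=3,fy=3))
```

```text
3269 [[ 0.491 -0.047  0.195]
 [ 0.506  0.021  0.202]
 [ 0.52   0.075  0.204]]
bar carrier-x [-0.0067  0.0024  0.0113]
wrist [(0.4862, 0.1021, 0.0153, np.int32(288)), (0.5022, 0.1046, 0.0149, np.int32(290)), (0.4943, 0.0083, 0.0113, np.int32(78)), (0.5197, 0.0112, 0.0119, np.int32(90)), (0.5036, -0.0643, 0.0123, np.int32(96)), (0.5289, -0.061, 0.0107, np.int32(69))]
[0.502 0.012 0.323 1.702] [-0.2  0.3 -0.7]
```

View pics/s5.png

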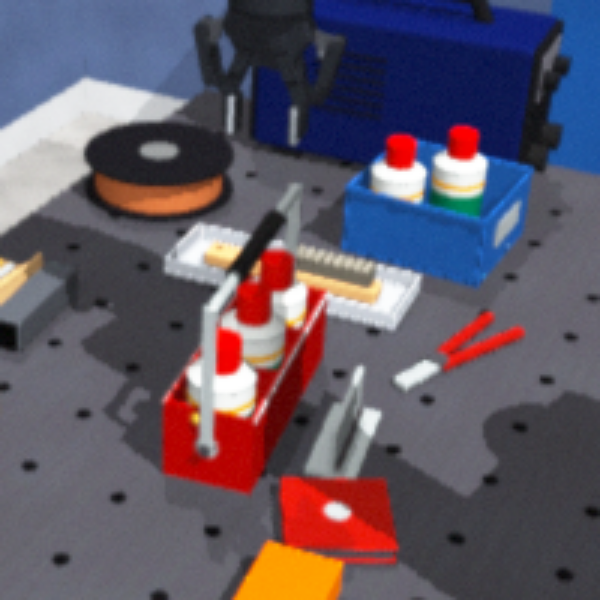

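View pics/w5.png

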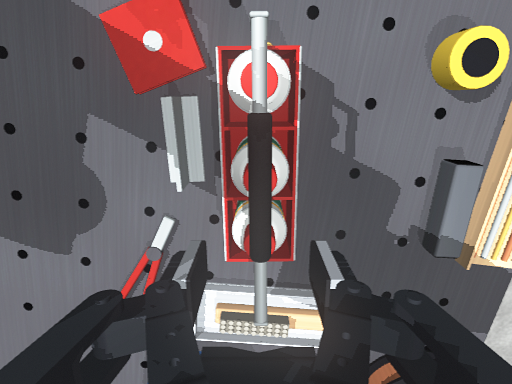

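The handle stays upright after release. The bar is 2 mm from the carrier's mid-plane, within the wrist camera's known bias of about 2.5 mm. All cans and the brush are in place, so I'm handing in.

Run:
```python
from h import *
caps('top',.12,.16)
print(env.hand_in(), env.get_state()['clock'])
```

```text
top [(0.5058, -0.4007, 0.0178, np.int32(192)), (0.4481, -0.4651, 0.018, np.int32(197))]
the job is handed in; nothing more can be done
the job is handed in; nothing more can be done
```

The job is handed in, and my last checks found everything in place; the hand-in itself gives no verdict. At the last reading before hand-in the clock was at about 49 s of the 210 s allowed.

- **Brush:** it lies flat near the middle of the tool tray. The later side and top views show it still there.
- **Cans:** all five were lifted and weighed.
  - Three read about 3.5 to 5 N, so they are full; they stand upright in bays 1 to 3.
  - Two read about 1.1 to 1.3 N, so they are spent; they stand in the scrap bin.
- **Handle:** it was swung up to its end stop (about 32 N of resistance) and stayed upright when I let go. The bar measures about 2 mm off the carrier's mid-plane, within the wrist camera's 2 to 3 mm bias.
- **Bench and arm:** no bystander appears moved in the pictures, though I didn't measure them. The gripper ended above everything, touching nothing.

Some checks disagreed or fell short:
- **Shifted cans:** can 1 ended about 8 mm towards the divider in bay 1. The first spent can ended 2 to 3 cm from where I released it. Both still stand upright in the right places.
- **Handle swing:** the gripper was pushed up to about 12 mm outside the planned 150 mm arc, with side forces of about 18 N. This did no visible harm.
- **Final top view:** it picked up only the two bin caps, because the arm and handle hid the bays. The three cans in the carrier were confirmed from the wrist and side views instead.

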